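Close the filter funnel and open the vacuum to its setting

ROBOT

A 6-joint arm with a two-finger parallel gripper is mounted at the origin on the work surface. World frame = base frame: x ahead of the robot, y to its left, z up, the work surface at z = 0. Lengths are in m, angles in rad, forces in N, time in s.
With the tool pointing down it reaches from about 0.25 to 0.775 m from the base axis. Payload 4 kg.
Tool frame: the origin (TCP) lies midway between the tips of the shut fingers; the grasp point (between the pads) lies 19 mm behind it; z points along the fingers, y is the line along which they close (so a half turn about z gives the same grasp; the last joint's range is limited). The gripper opens to 94 mm and grips with 3 to 60 N. Pads are 16 mm wide; open, the fingers measure 119 mm over their backs; the gripper's body (75 mm by 177 mm) begins 78 mm behind the grasp point.
Start: joints at [1.2, 0.087, 1.371, -0, 1.684, -0.103], TCP at [0.146, 0.53, 0.206] pointing down, gripper open.
Joint ranges: [-3.1, 3.1], [-0.76, 2.03], [0.27, 2.55], [-1.08, 4.22], [0.17, 2.65], [-2.57, 2.57]. Speed limits (rad/s): [2.79, 2.79, 3.14, 3.14, 3.14, 3.14].

INTERFACE

Orientations are given as [roll, pitch, yaw] about the fixed x, y, z axes, in that order (R = Rz(yaw) Ry(pitch) Rx(roll)).
In Python, from bench import robot gives the robot as it stands. The module is installed in compiled form; this text tells all that it offers.
- The arm moves only by the tool arm_command, never from a script. Its argument "targets" is a list of rows, each a list of 4 numbers: the shift along the world's x, y, z as a fraction of full scale, then the turn about the world's z as a fraction of full scale. A call has 1 to 8 rows; each row is the pose to reach, as a shift and turn from the pose commanded when the call began; what a row does not reach only later rows make up. Full scale, the value 1, is 0.5 m for a shift and 120 degrees for a turn. A row lasts 1/12 s, in which the tool goes at most 41.7 mm and 7.16 degrees, less where a joint would pass 70% of its speed; a pose out of reach is approached as far as the arm can. A call with a number of a shift or a turn outside -1 to 1 is refused whole. A call with a gripper value outside its range is refused whole. "claw" is the closure, from 0 (fully open) to 1 (shut), set as the call begins (left out, the last holds). The fingers move at their own pace and stop on an object; the grip force is fixed at half the most. Time passes only in rows, so rows that repeat a pose let the fingers close. It gives the time, the measured TCP pose, the force, the opening and the grip force at its end, in the units of the state.
- robot.get_obs(): the state, without advancing time (a new reading comes with each control period).
- robot.snapshot(name): name is "side" or "top" or "wrist"; returns the picture (420x560x3 uint8, red, green, blue); there is no depth.
- robot.camera_info(name): a dict with "vfov" (degrees; the focal length in pixels is half the picture's height over the tangent of half this angle, whatever the lens; pixels are square), "cx", "cy" (the principal point, pixels), "extrinsics" (4x4, takes a point from camera to world coordinates); the wrist camera has in their place "T_tool_cam" (4x4, takes a point from camera to tool coordinates, whose origin is the TCP and whose axes are the flange's). Camera axes: x right, y up, looking along -z (the intrinsics and any distortion apply to the point x, -y, -z); pixel columns grow to the right and rows downward; lengths in m; the calibration is good to about 2 mm. A picture is of the moment at which its call begins: read the wrist's pose just before it. camera_info takes no time and is no camera call.
- robot.close_job(): hands the job in; it is judged then, once.
The state is a dict: "time": time; "joint_positions": joint angles; "qvel": joint speeds; "joint_torque": joint torques, N m; "tool_pos": TCP position; "ee_rot": TCP orientation; "wrist_force": force on the tool from outside, world axes, zero at the start; "wrist_torque": the same for the moment, N m; "width": finger opening in m; "finger_force": force on a finger pad.
Only numpy, scipy, OpenCV 4.12 (cv2) and the standard library are available. Lean on these libraries where they do the work, as an engineer would, in place of code of your own. Each camera call takes 0.05 s, during which the arm holds its last target. There are 200 camera calls.

TASK

One of the three lids on the filtration manifold is still standing proud of its funnel: press it down fully home. Then swing the vacuum lever round until its end points at the setting tab on the scale's rim, and leave it there. Do not shift the tab or disturb the glassware and other things standing around.

Things in the scene. Friction and masses are not known exactly. Their poses are not given: they have to be found in the camera images.
- manifold: steel vacuum filtration manifold, fixed: drip tray 285 x 320 x 8 mm, a level tube along its far edge under three funnels, an upright valve in the middle with a lever over an open arc scale (radius 146 mm, top 68 mm above the table). Origin on the table on the valve's (lever's) upright axis, z up; x runs from it to the row of funnels at x = 90 mm, which are 88 mm apart along y
- lid1 (a joint): how far this funnel's lid is pressed down, m: 0 = standing up on the neck, 0.014 = fully home on the funnel's shoulder. Slides straight down against a steady grip of about 6 N, stays where left. One of the three starts proud (0 to 0.002), the others home; the funnels stand in any order
- lid1_top (a point): centre of the flat top of that white plastic lid, a disc 66 mm across and 17 mm tall (66 mm wide funnel of steel under it); the top is about 148 mm above the table when standing proud and 134.5 mm when home
- lid2 (a joint): how far this funnel's lid is pressed down, m: 0 = standing up on the neck, 0.014 = fully home on the funnel's shoulder. Slides straight down against a steady grip of about 6 N, stays where left. One of the three starts proud (0 to 0.002), the others home; the funnels stand in any order
- lid2_top (a point): centre of the flat top of that white plastic lid, a disc 66 mm across and 17 mm tall (66 mm wide funnel of steel under it); the top is about 148 mm above the table when standing proud and 134.5 mm when home
- lid3 (a joint): how far this funnel's lid is pressed down, m: 0 = standing up on the neck, 0.014 = fully home on the funnel's shoulder. Slides straight down against a steady grip of about 6 N, stays where left. One of the three starts proud (0 to 0.002), the others home; the funnels stand in any order
- lid3_top (a point): centre of the flat top of that white plastic lid, a disc 66 mm across and 17 mm tall (66 mm wide funnel of steel under it); the top is about 148 mm above the table when standing proud and 134.5 mm when home
- lever (a joint): angle of the valve lever, rad, about the upright axis of the manifold's origin: 0 = closed, growing anticlockwise seen from above, stop at 2.094. At 0 the lever points 120 degrees (2.094 rad) anticlockwise from the manifold's x axis. It turns stiffly (0.22 N m, about 2.5 N at the knob), has no spring and stays where it is left
- lever_knob (a point): centre of the top of the lever's upright round black knob, 92 mm from the valve axis, 146 mm above the table; 18 mm thick at its foot (88 mm above the table), 28 mm at its widest (133 mm above the table). The lever's flat steel bar, 16 mm wide, lies 79 to 88 mm above the table
- lever_end (a point): the pointed outer end of the lever, 119 mm from the valve axis, 84 mm above the table; this point's x axis runs outward along the lever
- tab (a joint): angle of the setting tab about the same axis, with the same zero and direction as the lever's angle: the lever lines up with the tab when both angles are equal. The tab is clamped by friction and only marks the setting
- tab_mark (a point): centre of the top of the setting tab, a dark steel block 26 mm long and 14 mm wide with a small round screw outward of it, sitting on the scale's rim 137 mm from the valve axis, its top 84.5 mm above the table, just outside the lever's end; this point's x axis runs outward from the valve axis
- flask_a: loose conical glass flask, 72 mm wide, 120 mm tall; a bystander. Origin at the centre of its underside
- flask_b: loose conical glass flask, 80 mm wide, 132 mm tall; a bystander. Origin at the centre of its underside
- beaker: loose glass beaker, 60 mm wide, 75 mm tall; a bystander. Origin at the centre of its underside
- spatula: loose steel laboratory spatula, a flat bar with broader ends, 190 mm long, 20 mm wide, 6 mm thick, lying on the table; a bystander. Origin at the centre of its underside (its length runs along its x)
- reagent: loose white plastic jar, 72 mm wide, 155 mm tall; a bystander. Origin at the centre of its underside
- washbottle: loose white plastic bottle, 68 mm wide, 170 mm tall; a bystander. Origin at the centre of its underside
- calculator: loose black pocket calculator, 150 x 85 x 18 mm; a bystander. Origin at the centre of its underside (its length runs along its x)
- dish: loose flat glass dish, 90 mm across, 15 mm tall; a bystander. Origin at the centre of its underside

How it is judged:
By the outcome, as a careful person would: the job done as asked, in the order asked, and still so for the second after the job is handed in, with the robot touching nothing.
It also fails if it takes over 58 s, if anything falls off the work surface, if the arm or the gripper's body presses on something with over 40 N, if the wrist force passes 120 N, or if a joint passes its speed limit or range.

## Working session

There is one attempt and no reset: what is moved stays moved. The work goes in short steps, Python scripts to look and compute and a tool call to move; the robot and the scene stay as the last step left them, time stands still between calls to the robot, and variables do not carry over. Pictures are saved under pics/ and viewed, at most 10 in all, crops included, and the job is handed in when it is done.

Besides the shell and the picture viewer there is one more tool, called after "Emit:" as name(argument=value, ...) on one line, values as JSON. arm_command: Moves the arm, as the interface text tells. Shift numbers are shares of 0.5 m and turn numbers shares of 120 degrees, none past 1 either way. Its arguments: {"type":"object","properties":{"targets":{"type":"array"},"claw":{"type":"number"}},"required":["targets"]}

```bash
mkdir -p pics; python3 - <<'E'
from bench import robot
import cv2,numpy as np
print(robot.get_obs())
for n in ["top","side","wrist"]:
    i=robot.camera_info(n); print(n,{k:(np.round(v,4).tolist() if hasattr(v,'__len__') and not isinstance(v,str) else v) for k,v in i.items()})
    cv2.imwrite(f"pics/{n}0.png",robot.snapshot(n)[:,:,::-1])
E
```

```text
{'time': 0.0, 'joint_positions': array([ 1.19991059e+00,  8.79376213e-02,  1.37228764e+00,  7.81385250e-06,
        1.68356524e+00, -1.03128958e-01]), 'qvel': array([ 0.00066301, -0.00044951, -0.00156606,  0.00092165,  0.00085291,
        0.00238602]), 'joint_torque': array([-1.27319538e-03, -3.40195084e+01, -3.02419889e+01,  7.15941866e-02,
        3.30932031e-02, -1.92719817e-04]), 'tool_pos': array([0.14532797, 0.52987746, 0.20429673]), 'ee_rot': array([-3.13940729e+00, -2.33984432e-04,  2.87383649e+00]), 'wrist_force': array([-0.64872044,  0.47370604, -0.11541317]), 'wrist_torque': array([-0.03912932, -0.01467622,  0.03410299]), 'finger_force': 0.0, 'width': 0.0938811649936247}
top {'vfov': 57.815850809728914, 'cx': 278.83182391511633, 'cy': 203.57936760014718, 'extrinsics': [[-0.1114, 0.9732, -0.2014, 0.2645], [-0.9938, -0.1084, 0.0255, 0.0332], [0.003, 0.203, 0.9792, 1.1965], [0.0, 0.0, 0.0, 1.0]]}
side {'vfov': 56.87912073031795, 'cx': 288.951285597117, 'cy': 210.92950884563638, 'extrinsics': [[0.9738, 0.1501, -0.1709, 0.3324], [-0.227, 0.5941, -0.7717, -0.733], [-0.0143, 0.7903, 0.6126, 0.7255], [0.0, 0.0, 0.0, 1.0]]}
wrist {'vfov': 67.65657140287009, 'cx': 280.00546461200105, 'cy': 207.10823108864818, 'T_tool_cam': [[-0.0005, 0.9658, 0.2592, 0.0758], [1.0, 0.0005, 0.0002, -0.0005], [0.0, 0.2592, -0.9658, -0.1799], [0.0, 0.0, 0.0, 1.0]]}
```

View pics/top0.png

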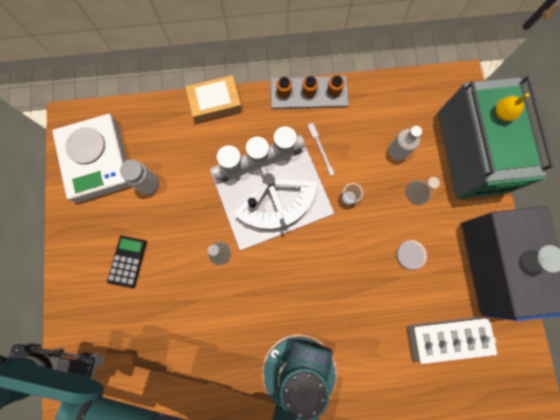

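View pics/side0.png

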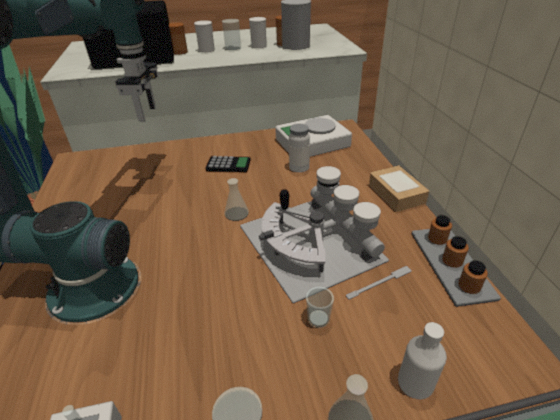

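The top view shows three white lids at (228,156), (257,147) and (285,138). The valve hub is at (268,181), the black knob at about (252,203), and something dark on the scale rim at about (282,227). The side view shows the same layout. Next I'll locate these roughly and enlarge them.

```bash
cat > h.py <<'E'
import numpy as np,cv2
from scipy.spatial.transform import Rotation as R
from bench import robot
def cam(n,obs=None):
    i=robot.camera_info(n); f=210/np.tan(np.radians(i['vfov'])/2)
    if n=='wrist':
        T=np.eye(4);T[:3,:3]=R.from_euler('xyz',obs['ee_rot']).as_matrix();T[:3,3]=obs['tool_pos'];E=T@np.array(i['T_tool_cam'])
    else: E=np.array(i['extrinsics'])
    return f,i['cx'],i['cy'],E
def ray(c,p):
    f,cx,cy,E=c; d=E[:3,:3]@np.array([(p[0]-cx)/f,-(p[1]-cy)/f,-1]); return E[:3,3],d/np.linalg.norm(d)
def onz(c,p,z):
    o,d=ray(c,p); return o+d*(z-o[2])/d[2]
def tri(*cp):
    A=np.zeros((3,3));b=np.zeros(3)
    for c,p in cp:
        o,d=ray(c,p);M=np.eye(3)-np.outer(d,d);A+=M;b+=M@o
    x=np.linalg.solve(A,b); return x,[np.linalg.norm(np.cross(x-ray(c,p)[0],ray(c,p)[1])) for c,p in cp]
def proj(c,X):
    f,cx,cy,E=c; q=E[:3,:3].T@(np.array(X)-E[:3,3]); return np.array([cx+f*q[0]/-q[2],cy-f*q[1]/-q[2]])
E
python3 - <<'E'
from h import *
t=cam('top');s=cam('side')
for p,z in [((228,156),.14),((257,147),.14),((285,138),.14),((268,181),.09),((252,203),.14),((282,227),.084)]: print(p,onz(t,p,z).round(3))
for a,b in [((228,156),(328,176)),((257,147),(345,195)),((285,138),(367,213)),((252,203),(284,194))]: print(tri((t,a),(s,b)))
a=cv2.imread('pics/top0.png')[115:255,200:340];b=cv2.imread('pics/side0.png')[155:295,250:390]
cv2.imwrite('pics/crop1.png',np.hstack([cv2.resize(x,(400,400),interpolation=cv2.INTER_CUBIC) for x in (a,b)]))
E
```

```text
(228, 156) [0.639 0.137 0.14 ]
(257, 147) [0.657 0.05  0.14 ]
(285, 138) [ 0.676 -0.034  0.14 ]
(268, 181) [0.565 0.029 0.09 ]
(252, 203) [0.492 0.081 0.14 ]
(282, 227) [0.422 0.003 0.084]
(array([0.63938065, 0.13737197, 0.13667991]), [np.float64(0.0005255230679916177), np.float64(0.0005255230679915312)])
(array([0.66002467, 0.05069474, 0.12797575]), [np.float64(0.0012910203664585603), np.float64(0.001291020366458473)])
(array([ 0.68326956, -0.03556914,  0.12692185]), [np.float64(0.0024243299513982746), np.float64(0.0024243299513983904)])
(array([0.49644664, 0.08112269, 0.13703843]), [np.float64(0.003848400567599056), np.float64(0.003848400567598884)])
```

View pics/crop1.png

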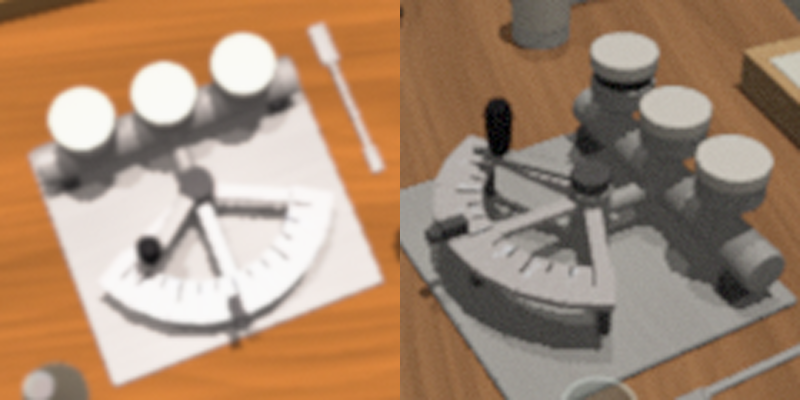

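The left lid (y≈0.137) shows a dark neck gap under it, so it is the proud one. The lever points at about 144° in the world frame and the tab sits at about 190°. I'm moving to a wrist view over the manifold.

Emit:
arm_command(targets=[[0.1,-0.1,0.2,0],[0.71,-0.96,0.26,0],[0.71,-0.96,0.26,0],[0.71,-0.96,0.26,0],[0.71,-0.96,0.26,0],[0.71,-0.96,0.26,0],[0.71,-0.96,0.26,0],[0.71,-0.96,0.26,0]], claw=1)

```text
time: 0.82
tool_pos: [0.3326, 0.2792, 0.2878]
ee_rot: [3.141, 0.0, 2.874]
wrist_force: [0.9, 0.3, 0.1]
width: 0.0443
finger_force: 0.0
```

```bash
python3 -c "
from bench import robot
o=robot.get_obs();print(o['time'],o['tool_pos'],o['ee_rot'])"
```

```text
0.8167 [0.33263099 0.27924508 0.28784445] [3.14146504e+00 6.46950657e-05 2.87427620e+00]
```

Emit:
arm_command(targets=[[0.34,-0.46,0.1,0],[0.34,-0.46,0.1,0],[0.34,-0.46,0.1,0],[0.34,-0.46,0.1,0],[0.34,-0.46,0.1,0],[0.34,-0.46,0.1,0],[0.34,-0.46,0.1,0],[0.34,-0.46,0.1,0]])

```text
time: 1.48
tool_pos: [0.5053, 0.0456, 0.3367]
ee_rot: [-3.139, 0.001, 2.866]
wrist_force: [-0.2, 0.1, -1.0]
width: 0.0008
finger_force: 0.0
```

```bash
python3 - <<'E'
from h import *
import pickle
o=robot.get_obs();print(o['time'],o['tool_pos'],o['ee_rot'],o['qvel'].round(3))
im=robot.snapshot('wrist')[:,:,::-1];cv2.imwrite('pics/w1.png',im);pickle.dump(o,open('w1.pkl','wb'))
E
```

```text
1.4833 [0.5053323  0.04555376 0.33673062] [-3.13909524e+00  6.32975695e-04  2.86570477e+00] [ 0.083 -0.043  0.06   0.071  0.043  0.075]
```

View pics/w1.png

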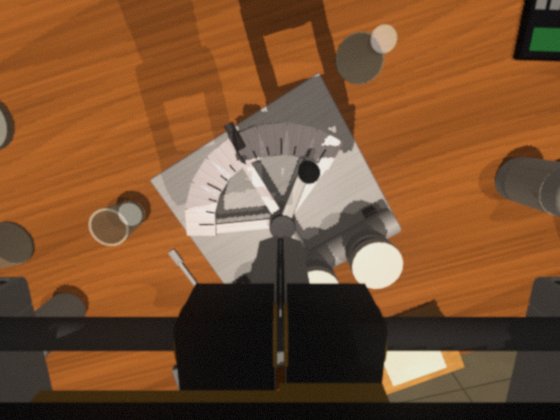

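The wrist view shows the hub at (283,227), the knob top at (309,172), the tab block at (236,140) with its screw outward, and the proud lid at (376,265). Now I'll measure all of them.

```bash
python3 - <<'E'
from h import *
import pickle
o=pickle.load(open('w1.pkl','rb'));w=cam('wrist',o);t=cam('top');s=cam('side')
T=cv2.imread('pics/top0.png');W=cv2.imread('pics/w1.png');S=cv2.imread('pics/side0.png')
def ell(im,x,y,thr,r=30):
    h=cv2.cvtColor(im,cv2.COLOR_BGR2HSV);m=((h[...,2]>thr)&(h[...,1]<60)).astype('uint8')
    n,l,st,c=cv2.connectedComponentsWithStats(m);k=l[y,x]
    return c[k].round(1),st[k].tolist()
L=[ell(T,x,y,235) for x,y in [(228,156),(257,147),(285,138)]];print(L)
wl=ell(W,376,265,190);print(wl)
print('proud',tri((t,L[0][0]),(w,wl[0])))
P=[onz(t,L[0][0],.148),onz(t,L[1][0],.1345),onz(t,L[2][0],.1345)];print(np.round(P,4), onz(w,wl[0],.148))
print(np.linalg.norm(P[0]-P[2]),'should be .176')
y=(P[0]-P[2])[:2];y/=np.linalg.norm(y);x=np.array([y[1],-y[0]]);mid=np.mean(P,0)[:2];O=mid-.09*x
print('x axis deg',np.degrees(np.arctan2(x[1],x[0])),'origin',O)
print('hub w',onz(w,(283,227),.1),'hub t',onz(t,(268,181),.1), tri((w,(283,227)),(t,(268.5,180))))
kn=tri((t,(252,202)),(w,(309,172)));print('knob',kn)
print('knob w',onz(w,(309,172),.146)[:2],'tab w',onz(w,(236,140),.0845)[:2],'tab t',onz(t,(282,223),.0845)[:2])
for n,p in [('knob',onz(w,(309,172),.146)),('tab',onz(w,(236,140),.0845))]:
    d=p[:2]-O;print(n,np.linalg.norm(d),np.degrees(np.arctan2(d[1],d[0]))%360)
cv2.imwrite('pics/w1c.png',cv2.resize(W[110:250,170:360],(760,560),interpolation=cv2.INTER_CUBIC))
E
```

```text
[(array([227.9, 155.8]), [217, 146, 22, 21, 359]), (array([256.7, 146.7]), [246, 137, 22, 20, 342]), (array([284.7, 136.5]), [274, 127, 22, 20, 333])]
(array([377.1, 264.9]), [352, 243, 50, 45, 1770])
proud (array([0.63823092, 0.13746051, 0.1426095 ]), [np.float64(0.0005337782056488028), np.float64(0.0005337782056487535)])
[[ 0.6366  0.1365  0.148 ]
 [ 0.66    0.0512  0.1345]
 [ 0.6825 -0.0343  0.1345]] [0.63501717 0.1368994  0.148     ]
0.17736294310433307 should be .176
x axis deg 15.062644720877175 origin [0.5727822  0.02772825]
hub w [0.56872725 0.03070254 0.1       ] hub t [0.56189211 0.02906595 0.1       ] (array([0.569527  , 0.02858407, 0.09075011]), [np.float64(0.0025303024761651168), np.float64(0.002530302476165033)])
knob (array([0.50410703, 0.08399853, 0.09722497]), [np.float64(0.001198491564842799), np.float64(0.0011984915648427983)])
knob w [0.49577083 0.08298131] tab w [0.43735926 0.00179421] tab t [0.43391168 0.00144773]
knob 0.094782129453537 144.34183965331928
tab 0.13788382281463468 190.84111834810852
```

View pics/w1c.png

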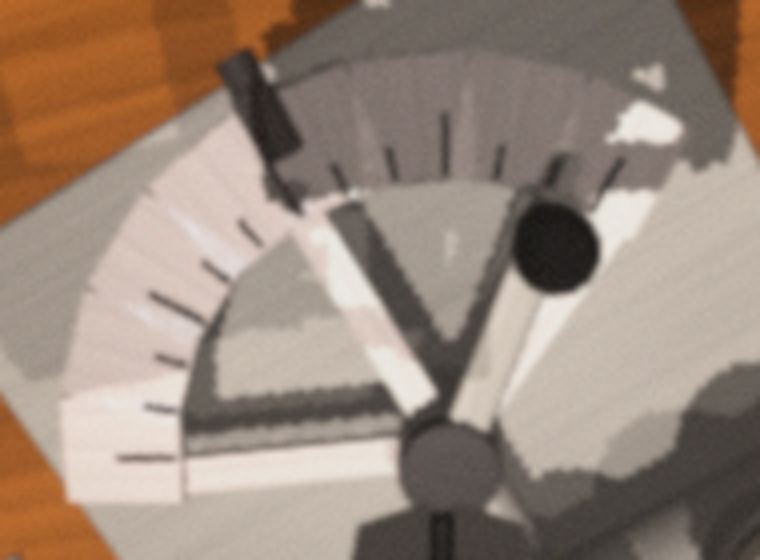

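The crop shows the tab as a dark block whose centre is at full-frame pixel (237,139.5), just outside the lever's sweep. The lever lies towards (309,172). Next is the press: I'll go above the proud lid first.

Emit:
arm_command(targets=[[0.26,0.18,-0.1,0],[0.26,0.18,-0.1,0],[0.26,0.18,-0.1,0],[0.26,0.18,-0.1,0],[0.26,0.18,-0.33,0],[0.26,0.18,-0.33,0],[0.26,0.18,-0.33,0],[0.26,0.18,-0.33,0]])

```text
time: 2.2
tool_pos: [0.6262, 0.1422, 0.1617]
ee_rot: [-3.135, -0.018, 2.876]
wrist_force: [-0.8, -0.3, -2.3]
width: 0.0005
finger_force: 0.0
```

Emit:
arm_command(targets=[[0,0,0,0],[0,0,0,0]])

```text
time: 2.37
tool_pos: [0.6327, 0.142, 0.1756]
ee_rot: [3.14, 0.003, 2.875]
wrist_force: [-0.2, 0.1, 0.9]
width: 0.0006
finger_force: 0.0
```

Emit:
arm_command(targets=[[0.01,-0.01,-0.02,0],[0.01,-0.01,-0.04,0],[0.01,-0.01,-0.05,0],[0.01,-0.01,-0.06,0],[0.01,-0.01,-0.06,0]])

```text
time: 2.78
tool_pos: [0.6376, 0.1357, 0.143]
ee_rot: [3.141, 0.001, 2.873]
wrist_force: [-0.3, -0.3, -0.0]
width: 0.0001
finger_force: 0.0
```

Emit:
arm_command(targets=[[0,0,-0.01,0],[0,0,-0.02,0],[0,0,-0.02,0]])

```text
time: 3.03
tool_pos: [0.6376, 0.1358, 0.1347]
ee_rot: [3.141, 0.002, 2.874]
wrist_force: [-0.7, -1.6, 7.4]
width: 0.0001
finger_force: 3.6
```

Emit:
arm_command(targets=[[0,0,-0.005,0],[0,0,-0.005,0],[0,0,-0.005,0]])

```text
time: 3.28
tool_pos: [0.6377, 0.1358, 0.1346]
ee_rot: [3.141, 0.004, 2.874]
wrist_force: [-4.4, -1.5, 12.4]
width: 0.0005
finger_force: 6.2
```

Emit:
arm_command(targets=[[0,0,-0.005,0],[0,0,-0.005,0],[0,0,-0.005,0]])

```text
time: 3.53
tool_pos: [0.6377, 0.1358, 0.1345]
ee_rot: [3.14, 0.005, 2.874]
wrist_force: [-6.8, -2.4, 18.4]
width: 0.0007
finger_force: 9.4
```

The lid has stopped at 134.5 mm and the force is rising, so it is home. I'm lifting off and taking another look.

Emit:
arm_command(targets=[[0,0,0.08,0],[0,0,0.16,0],[-0.3,-0.12,0.36,0],[-0.3,-0.12,0.36,0],[-0.3,-0.12,0.36,0],[-0.3,-0.12,0.36,0],[-0.3,-0.12,0.36,0],[-0.3,-0.12,0.36,0]])

```text
time: 4.2
tool_pos: [0.4856, 0.0753, 0.3132]
ee_rot: [3.139, 0.008, 2.873]
wrist_force: [-0.2, -0.7, -0.2]
width: 0.0005
finger_force: 0.0
```

Emit:
arm_command(targets=[[0,0,0,0],[0,0,0,0],[0,0,0,0]], claw=0.4)

```text
time: 4.45
tool_pos: [0.4876, 0.0764, 0.3054]
ee_rot: [-3.141, -0.004, 2.874]
wrist_force: [0.4, -0.3, -0.1]
width: 0.0168
finger_force: 0.0
```

```bash
python3 - <<'E'
from h import *
import pickle
o=robot.get_obs();print(o['time'],o['tool_pos'],o['ee_rot'],o['qvel'].round(3),o['width'])
im=robot.snapshot('wrist')[:,:,::-1];cv2.imwrite('pics/w2.png',im);pickle.dump(o,open('w2.pkl','wb'))
cv2.imwrite('pics/side2.png',robot.snapshot('side')[:,:,::-1])
b=cv2.imread('pics/side2.png')[155:295,250:390]
cv2.imwrite('pics/crop2.png',np.hstack([cv2.resize(b,(400,400),interpolation=cv2.INTER_CUBIC),cv2.resize(im[40:320,120:400],(400,400))]))
E
```

```text
4.45 [0.48757545 0.07638676 0.30537333] [-3.14079069 -0.00360483  2.87418706] [ 0.001  0.01  -0.002 -0.001  0.006 -0.002] 0.016832473164232926
```

View pics/crop2.png

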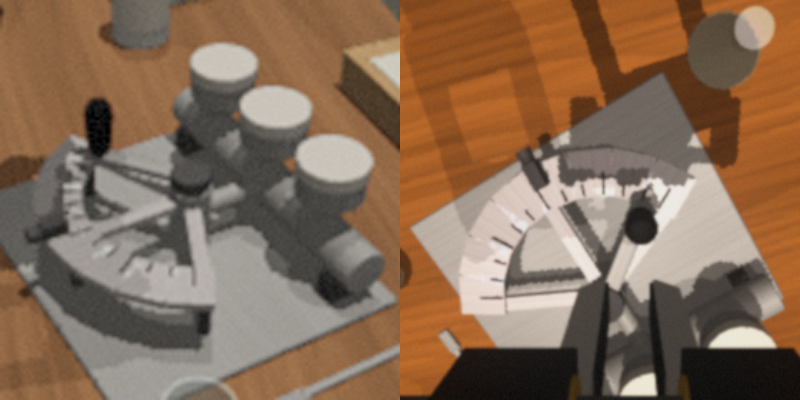

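The lid now sits home like the other two. In the right crop the knob is at (640,225) and the tab at (535,168). Next I'll compute the knob's position and the arc.

```bash
python3 - <<'E'
from h import *
import pickle
o=pickle.load(open('w2.pkl','rb'));w=cam('wrist',o);t=cam('top')
o1=pickle.load(open('w1.pkl','rb'));w1=cam('wrist',o1)
W=cv2.imread('pics/w2.png');m=(W.max(2)<45).astype('uint8');m[232:]=0
n,l,st,c=cv2.connectedComponentsWithStats(m)
for i in range(1,n):
    if st[i,4]>60: print(st[i],c[i])
k=(120+240*.7,40+225*.7);print(k,onz(w,k,.146),tri((w,k),(w1,(309,172)),(t,(252,202))))
tb=(120+(535-400)*.7,40+168*.7);print(tb,onz(w,tb,.0845),tri((w,tb),(w1,(237,139.5)),(t,(282,223))))
print('flask',onz(t,(218,253),.06))
E
```

```text
[ 508    0   52   80 2029] [532.61064564  42.07244948]
[278 185  21  25 348] [288.17241379 196.89942529]
(288.0, 197.5) [0.49324568 0.08330961 0.146     ] (array([0.49952621, 0.08276071, 0.12001475]), [np.float64(0.000503290406700537), np.float64(0.0015568646009910061), np.float64(0.001062826964259336)])
(214.5, 157.6) [0.43243699 0.0044036  0.0845    ] (array([0.43546476, 0.00112633, 0.07018472]), [np.float64(0.002404090640675379), np.float64(0.001791346629505929), np.float64(0.000626204019777839)])
flask [0.36924819 0.19987608 0.06      ]
```

Emit:
arm_command(targets=[[0.015,0.013,-0.08,-0.06],[0.015,0.013,-0.16,-0.12],[0.015,0.013,-0.22,-0.167],[0.015,0.013,-0.24,-0.167],[0.015,0.013,-0.24,-0.167],[0.015,0.013,-0.24,-0.167]], claw=0.4)

```text
time: 5.05
tool_pos: [0.4951, 0.0827, 0.1879]
ee_rot: [-3.141, -0.0, 2.526]
wrist_force: [0.1, 0.0, 0.4]
width: 0.0562
finger_force: 0.0
```

Emit:
arm_command(targets=[[0,0,0,0],[0,0,0,0]])

```text
time: 5.22
tool_pos: [0.4963, 0.0826, 0.1905]
ee_rot: [3.138, 0.004, 2.525]
wrist_force: [0.9, -0.3, 0.4]
width: 0.0562
finger_force: 0.0
```

Emit:
arm_command(targets=[[0,0,-0.05,0],[0,0,-0.1,0],[0,0,-0.14,0],[0,0,-0.15,0],[0,0,-0.15,0],[0,0,-0.15,0]])

```text
time: 5.72
tool_pos: [0.4958, 0.0826, 0.1145]
ee_rot: [3.14, 0.002, 2.524]
wrist_force: [-0.1, -0.6, -0.5]
width: 0.056
finger_force: 0.0
```

Emit:
arm_command(targets=[[0,0,0,0],[0,0,0,0],[0,0,0,0],[0,0,0,0],[0,0,0,0],[0,0,0,0]], claw=1)

```text
time: 6.22
tool_pos: [0.4955, 0.0834, 0.1137]
ee_rot: [3.139, 0.001, 2.525]
wrist_force: [0.4, 3.3, 2.8]
width: 0.0262
finger_force: 30.0
```

```bash
python3 -c "
import numpy as np
p=np.array([.4955,.0834])-[.572,.0285]
print(np.degrees(np.arctan2(p[1],p[0])),np.hypot(*p))
for d in range(5,50,5):
    c,s=np.cos(np.radians(d)),np.sin(np.radians(d));q=np.array([[c,-s],[s,c]])@p-p;print(d,(q/.5).round(3),round(d/120,3))"
```

```text
144.33499846313822 0.09416081987748404
5 [-0.009 -0.014] 0.042
10 [-0.017 -0.028] 0.083
15 [-0.023 -0.043] 0.125
20 [-0.028 -0.059] 0.167
25 [-0.032 -0.075] 0.208
30 [-0.034 -0.091] 0.25
35 [-0.035 -0.108] 0.292
40 [-0.035 -0.124] 0.333
45 [-0.033 -0.14 ] 0.375
```

Emit:
arm_command(targets=[[-0.009,-0.014,0,0.042],[-0.017,-0.028,0,0.083],[-0.023,-0.043,0,0.125],[-0.028,-0.059,0,0.167],[-0.028,-0.059,0,0.167]])

```text
time: 6.63
tool_pos: [0.4811, 0.0524, 0.1136]
ee_rot: [3.141, 0.002, 2.875]
wrist_force: [-0.1, 1.1, 3.9]
width: 0.0265
finger_force: 30.0
```

Emit:
arm_command(targets=[[-0.004,-0.016,0,0.041],[-0.006,-0.032,0,0.083],[-0.007,-0.049,0,0.125],[-0.007,-0.065,0,0.166],[-0.006,-0.075,0,0.192],[-0.006,-0.075,0,0.192],[-0.006,-0.075,0,0.192]])

```text
time: 7.22
tool_pos: [0.479, 0.0153, 0.1136]
ee_rot: [-3.141, 0.003, -3.01]
wrist_force: [2.7, -0.3, 4.0]
width: 0.0265
finger_force: 30.0
```

```bash
python3 - <<'E'
from h import *
import pickle
o=robot.get_obs();print(o['time'],o['tool_pos'],o['ee_rot'],o['wrist_force'])
im=robot.snapshot('wrist')[:,:,::-1];cv2.imwrite('pics/w3.png',im);pickle.dump(o,open('w3.pkl','wb'))
t=robot.snapshot('top')[:,:,::-1]
cv2.imwrite('pics/c3.png',np.hstack([cv2.resize(im,(533,400)),cv2.resize(t[150:250,225:290],(260,400),interpolation=cv2.INTER_CUBIC)]))
E
```

```text
7.2167 [0.4789714  0.01532535 0.11358197] [-3.14054028e+00  3.02771672e-03 -3.01034295e+00] [ 2.69254995 -0.25117612  3.98605651]
```

View pics/c3.png

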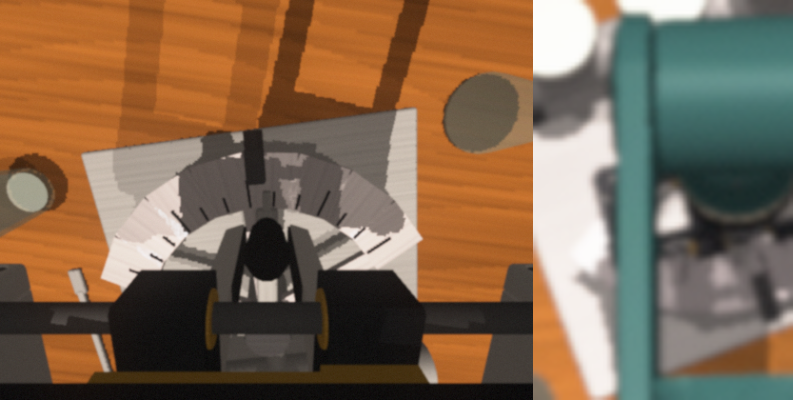

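The wrist view has both the lever tip, near crop pixel (263,200), and the tab, near (256,155), in one frame. A few degrees are left, so I'm enlarging it to measure them.

```bash
python3 - <<'E'
import cv2
W=cv2.imread('pics/w3.png');cv2.imwrite('pics/c4.png',cv2.resize(W[130:250,210:350],(700,600),interpolation=cv2.INTER_CUBIC))
E
```

```text
(no output)
```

View pics/c4.png

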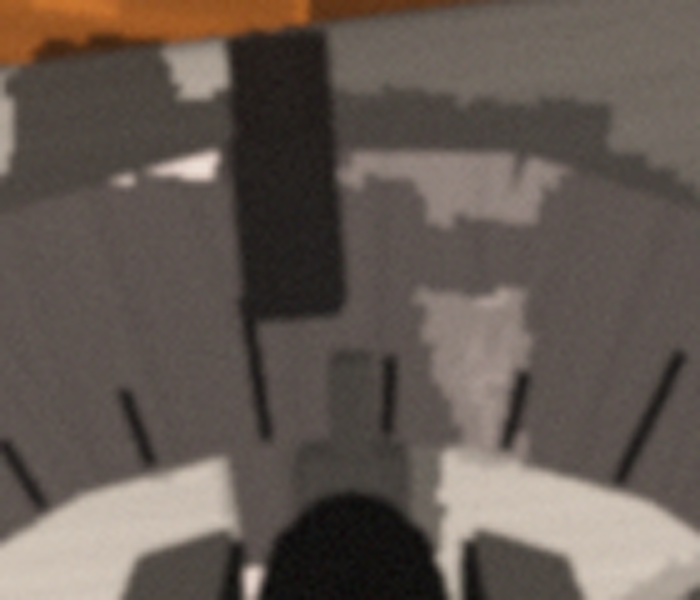

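The crop shows the lever tip at (353,352), and the tab's inner edge at x 248–342, y 312, so its block centre is at about (290,225). The tip is a little clockwise of the tab.

```bash
python3 - <<'E'
from h import *
import pickle
o=pickle.load(open('w3.pkl','rb'));w=cam('wrist',o)
f=lambda x,y,z:onz(w,(210+x/5,130+y/5),z)[:2]
a=lambda d:np.degrees(np.arctan2(d[1],d[0]))%360
tip=f(353,352,.084);lm=f(353,475,.0865);tab=f(290,225,.0845);ti=f(295,312,.0845)
for O in [(.572,.0285),(.569,.0295),(.573,.027)]:
    print(O,[ (round(float(np.hypot(*(p-O))),4),round(float(a(p-O)),2)) for p in (tip,lm,tab,ti,o['tool_pos'][:2])])
u=lambda n:n
ax=lambda p,q:a(q-p)
print('lever dir yaw',a(np.array([np.cos(o['ee_rot'][2]),np.sin(o['ee_rot'][2])])),'tip-lm',ax(lm,tip),'tab axis',ax(ti,f(282,100,.0845)),tip,tab)
E
```

```text
(0.572, 0.0285) [(0.1184, 187.93), (0.1014, 188.0), (0.1364, 191.44), (0.1244, 191.56), (0.094, 188.06)]
(0.569, 0.0295) [(0.1156, 188.63), (0.0986, 188.82), (0.1337, 192.11), (0.1217, 192.3), (0.0911, 188.95)]
(0.573, 0.027) [(0.1192, 187.15), (0.1022, 187.09), (0.1371, 190.74), (0.1251, 190.79), (0.0948, 187.08)]
lever dir yaw 187.52005408237906 tip-lm 187.50920982167935 tab axis 190.3927819736013 [0.45474723 0.0121594 ] [0.43830522 0.00145374]
```

Emit:
arm_command(targets=[[0.001,-0.006,0,0.015],[0.002,-0.0115,0,0.03],[0.002,-0.0115,0,0.03],[0.002,-0.0115,0,0.03]])

```text
time: 7.65
tool_pos: [0.4798, 0.0102, 0.1136]
ee_rot: [-3.141, 0.003, -2.946]
wrist_force: [4.5, 1.7, 4.3]
width: 0.0264
finger_force: 30.0
```

```bash
python3 - <<'E'
from h import *
import pickle
o=robot.get_obs();print(o['time'],o['tool_pos'],o['ee_rot'],o['wrist_force'])
W=robot.snapshot('wrist')[:,:,::-1];cv2.imwrite('pics/w4.png',W);pickle.dump(o,open('w4.pkl','wb'))
cv2.imwrite('pics/c5.png',cv2.resize(W[130:250,210:350],(700,600),interpolation=cv2.INTER_CUBIC))
E
```

```text
7.65 [0.47981371 0.01017925 0.1135687 ] [-3.14134686e+00  2.99549224e-03 -2.94602124e+00] [4.5294704  1.71864468 4.27044134]
```

View pics/c5.png

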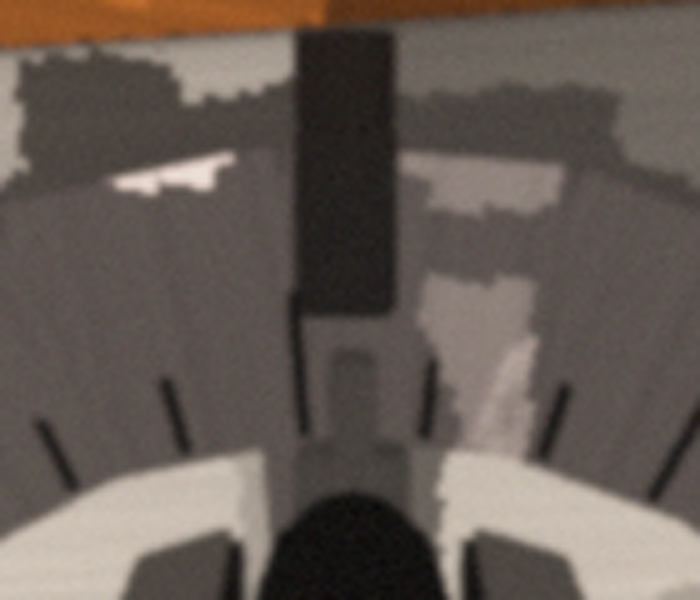

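The tab's centre column is now 347 and the lever tip is at 353, which is about 0.4° short. I'll nudge it, release slowly and rise.

Emit:
arm_command(targets=[[0,-0.0015,0,0.003],[0,-0.0015,0,0.003],[0,-0.0015,0,0.003]])

```text
time: 7.95
tool_pos: [0.4799, 0.0098, 0.1136]
ee_rot: [3.141, 0.003, -2.94]
wrist_force: [5.1, 2.4, 5.4]
width: 0.0263
finger_force: 30.0
```

Emit:
arm_command(targets=[[0,0,0,0],[0,0,0,0],[0,0,0,0],[0,0,0,0],[0,0,0,0]], claw=0.4)

```text
time: 8.37
tool_pos: [0.4776, 0.009, 0.1117]
ee_rot: [3.141, -0.003, -2.938]
wrist_force: [0.3, 0.6, 0.1]
width: 0.0554
finger_force: 0.0
```

Emit:
arm_command(targets=[[0,0,0.05,0],[0,0,0.12,0],[0,0,0.2,0],[0,0,0.2,0],[0,0,0.2,0],[0,0,0.2,0]])

```text
time: 8.87
tool_pos: [0.4783, 0.009, 0.212]
ee_rot: [3.141, -0.001, -2.938]
wrist_force: [-0.5, 0.6, 0.1]
width: 0.0563
finger_force: 0.0
```

```bash
python3 - <<'E'
from h import *
import pickle
o=robot.get_obs();print(o['time'],o['tool_pos'],o['ee_rot'],o['wrist_force'],o['width'])
W=robot.snapshot('wrist')[:,:,::-1];cv2.imwrite('pics/w5.png',W);pickle.dump(o,open('w5.pkl','wb'))
cv2.imwrite('pics/c6.png',cv2.resize(W[100:250,180:380],(800,600),interpolation=cv2.INTER_CUBIC))
E
```

```text
8.8667 [0.47825528 0.0090235  0.21203888] [ 3.14130745e+00 -1.08727805e-03 -2.93837307e+00] [-0.50046537  0.62987306  0.14714201] 0.05633873383091445
```

View pics/c6.png

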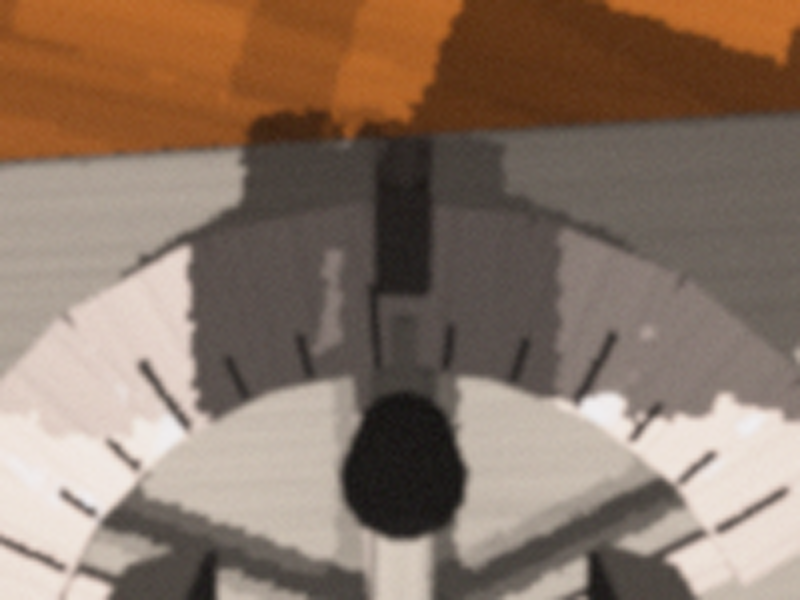

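The tab's centre column is about 404 (376–432), the lever tip is at 404 and the knob at 403, so they line up and the gripper is clear. Handing in.

```bash
python3 -c "
from bench import robot
print(robot.close_job())"
```

```text
the job is handed in; nothing more can be done
None
```

I pressed the proud lid (the left one, seen from the robot) fully home, set the lever in line with the tab to within what the camera shows, released it with nothing touching, and handed the job in at about 9 s.

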